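# Seat a mirror plate on its kinematic stage

### The arm

A 6-joint arm with a two-finger parallel gripper is mounted at the origin on a cart in front of the work surface, level with it; the furniture and walls round the work are solid. World frame = base frame: x ahead of the robot, y to its left, z up, the work surface at z = 0. Lengths are in m, angles in rad, forces in N, time in s.
With the tool pointing down it reaches from about 0.35 to 0.85 m from the base axis. Payload 8.1 kg.
Tool frame: the origin (TCP) lies at the very end of the fingers, on their centre line; the grasp point (between the pads) lies robot.grip_point_offset behind it (robot.grip_point_offset is the distance from the TCP to the grasp point, in m); z points along the fingers, y is the line along which they close (so a half turn about z gives the same grasp; the last joint's range is limited). The gripper opens to 93 mm and grips with 3 to 60 N. Pads are 15 mm wide; open, the fingers measure 128 mm over their backs; the gripper's body (75 mm by 188 mm) begins 65 mm behind the grasp point.
Start: joints at [-1.329, 0.13, 1.488, -0, 1.523, -0.085], TCP at [0.193, -0.568, 0.219] pointing down, gripper open.
Joint ranges: [-2.96, 2.96], [-0.89, 2.26], [0.02, 2.5], [-1.34, 4.48], [0, 2.73], [-2.66, 2.66]. Speed limits (rad/s): [2.39, 2.39, 2.79, 3.14, 3.14, 3.14].

### API

Orientations are given as a rotation vector (axis times angle).
In Python, from plant import robot, eyes gives the robot as it stands. The module is installed in compiled form; this text tells all that it offers.
- The arm moves only by the tool apply_moves, never from a script. Its argument "steps" is one flat list of numbers, 7 for each row, row after row: the shift along the tool's x, y, z in units of 30 mm (1.0 is 30 mm), then the turn, a rotation vector about the tool's x, y, z in units of 6 degrees (1.0 is 6 degrees), then the opening in per cent of the stroke, from 0 (shut) to 100 (fully open). In form: [dx, dy, dz, ax, ay, az, fingers, dx, dy, dz, ax, ay, az, fingers, ...]. A call has 1 to 12 rows; each row shifts and turns the commanded pose from where the row before left it, along the tool's axes as they then stand; what a row does not reach is not made up. A row lasts 1/12 s, in which the tool goes at most 41.7 mm and 7.16 degrees, less where a joint would pass 70% of its speed; a pose out of reach is approached as far as the arm can. A call is refused whole if a number of a shift passes 1 or a number of a turn 1, either way. A call with a gripper value outside its range is refused whole. The fingers move at their own pace and stop on an object; "grip_force" is the grip in N (left out, the last holds). Time passes only in rows, so rows that do not move let the fingers close. It gives the time, the measured TCP pose, the force, the opening and the grip force at its end, in the units of the state.
- robot.read_state(): the state, without advancing time (a new reading comes with each control period).
- eyes.read_camera(name): name is "scene" or "top"; returns the picture (384x512x3 uint8, red, green, blue); there is no depth.
- eyes.calibration(name): a dict with "K" (3x3 intrinsics, pixels), "R" (3x3) and "t" (3): a world point X has camera coordinates R X + t. Camera axes: x right, y down, z forward; pixel columns grow to the right and rows downward; lengths in m; the calibration is good to about 2 mm. A picture is of the moment at which its call begins. calibration takes no time and is no camera call.
- robot.close_job(): hands the job in; it is judged then, once.
Trained networks look in the newest picture that a camera, given by its name, has taken for a name from the list of things; names that differ only in an ending like _2 or _b are one class to them, and where a whole thing is asked for, a point or a joint stands for the part that bears it (a point fixed in the world has none). Each returns a list of dicts, best first, with "conf" (0 to 1); they miss things now and then, are a little off and sometimes report something else, mostly with a low value. They report only what shows in the picture. A call takes as long as a camera call.
- eyes.search_frame(camera, thing): "rect" ([left, top, width, height] in pixels, round what is visible of it).
- eyes.place_of(camera, thing): "xy" ([column, row] in pixels: a listed point, or the origin of a listed thing).
The state is a dict: "t": time; "q": joint angles; "dq": joint speeds; "joint_torque": joint torques, N m; "tool_pos": TCP position; "orientation": TCP orientation; "force": force on the tool from outside, world axes, zero at the start; "wrist_torque": the same for the moment, N m; "opening": finger opening in m; "gripper_force": force on a finger pad.
Only numpy, scipy, OpenCV 4.12 (cv2) and the standard library are available. Lean on these libraries where they do the work, as an engineer would, in place of code of your own. Each camera call takes 0.05 s, during which the arm holds its last target. There are 200 camera calls.

### The job

Set the mirror plate on the translation stage so that its three ball feet settle into the cone, groove and flat seats, the mirror over the low side of the carriage; the carriage is locked at an unknown setting, so find the seats by feel, sliding the plate lightly along the stage until the feet drop in. Then press it straight down on its seats with roughly 12 N to bed it, and let go. The feet and seats are lapped: never load the stage with more than 25 N, keep the plate level, and leave the things round about where they are.

Things in the scene. Friction and masses are not known exactly. Their poses are not given: they have to be found in the camera images.
- mirror_plate: Aluminium plate 90 (x) x 100 (y) x 9 mm on three 8 mm steel ball feet, 0.36 to 0.48 kg, standing level on the worktop. Origin level with the balls' bottoms, z up; plate underside z = 8, top z = 17, x from -42 to 48. Ball centres (-32, 38, 4), (-32, -38, 4), (38, 0, 4) mm. An upright round mirror 46 mm across stands at x = 19 to 29, y = 0, top at z = 67, facing +x.
- lug_top (a point): Middle of the top of the dark grip lug on the mirror plate, at (-14, 0, 57) mm in the plate's frame, same axes. The lug is 24 (x) x 30 (y) mm and stands from z = 17 (plate) to 57: grip it across its 30 mm, along y.
- ball_cone (a point): Centre of the ball foot (8 mm) that goes into the cone, at (-32, 38, 4) mm in the plate's frame.
- ball_groove (a point): Centre of the ball foot (8 mm) that goes into the groove, at (-32, -38, 4) mm in the plate's frame.
- ball_flat (a point): Centre of the ball foot (8 mm) under the mirror side, which goes on the flat, at (38, 0, 4) mm in the plate's frame.
- stage: Fixed translation stage on the worktop: dark base 160 (x) x 104 (y) x 18 mm with a small drive barrel along its +y side; origin at the centre of its underside, z up. On it an aluminium carriage 156 x 104 mm is locked at an unknown setting, 5 to 45 mm from its home stop towards the stage's +x. It is rigid there (over 100 N to shift), no play in y or yaw; stage does not tell the setting.
- land_home (a point): On the stage base: where the point midway between cone and groove is with the carriage home, at (-57, 0, 45) mm in the stage frame. True place = this + setting (5 to 45 mm) along +x. The land round it is flat at z = 45, 44 mm or more to either side in x (52 in y). Dark-faced 90-degree cone: 38 mm to +y, 7.2 mm wide. V groove: 90 degrees, 7.2 mm wide, along y, 26 to 50 mm to -y. Friction of balls here about 0.2.
- flat_home (a point): On the stage base: where the flat ball rests with the carriage home, at (13, 0, 43.06) mm, on the low deck (26 mm to -x, 40 mm to +x); true place = this + setting along +x. Seated: plate origin at x = setting - 25, y = 0, z = 43.06 mm in the stage frame, same yaw, ball centres at z = 47.06. Beside the seats the balls ride on the land 1.94 mm higher; they begin to sink 3 mm before the seats.
- filter_case: Bystander, to be left alone: black flat hinged case, 67x110x24 mm; origin at the centre of its underside.
- hex_key: Bystander, to be left alone: small bare-metal L-shaped hex key lying flat, 32x89x7 mm; origin at the centre of its underside.
- tape_roll: Bystander, to be left alone: roll of tape lying flat, 78 mm across, 19 mm high; origin at the centre of its underside.
- post_holder: Bystander, to be left alone: black cylindrical holder with an upright steel post and side thumb screw, 82 mm high; origin at the centre of its underside.

How it is judged:
By the outcome, as a careful person would: the job done as asked, in the order asked, and still so for the second after the job is handed in, with the robot touching nothing.
It also fails if it takes over 72 s, if anything falls off the work surface, if the arm or the gripper's body presses on something with over 40 N, if the wrist force passes 120 N, or if a joint passes its speed limit or range.

## Working session

There is one attempt and no reset: what is moved stays moved. The work goes in short steps, Python scripts to look and compute and a tool call to move; the robot and the scene stay as the last step left them, time stands still between calls to the robot, and variables do not carry over. Pictures are saved under pics/ and viewed, at most 10 in all, crops included, and the job is handed in when it is done.

Besides the shell and the picture viewer there is one more tool, called as a command line: name --argument value ..., lists and objects as JSON in quotes. apply_moves: Moves the arm, as the interface text tells. Its arguments: {"type":"object","properties":{"steps":{"type":"array"},"grip_force":{"type":"number"}},"required":["steps"]}

```bash
mkdir -p pics; ls; cat > look.py <<'E'
from plant import robot, eyes
import cv2, numpy as np
for c in ("scene","top"):
    im=eyes.read_camera(c); cv2.imwrite(f"pics/{c}0.png",cv2.cvtColor(im,cv2.COLOR_RGB2BGR))
    k=eyes.calibration(c); print(c,np.round(k["K"],1).tolist(),np.round(-k["R"].T@k["t"],3))
    for n in ("mirror_plate","lug_top","ball_cone","ball_groove","ball_flat","stage","land_home","flat_home","filter_case","hex_key","tape_roll","post_holder"):
        print(n,[(np.round(d["xy"],1).tolist(),round(d["conf"],2)) for d in eyes.place_of(c,n)][:2])
s=robot.read_state(); print(s, robot.grip_point_offset)
E
python3 look.py
```

```text
pics
scene [[466.3, 0.0, 253.7], [0.0, 466.3, 189.6], [0.0, 0.0, 1.0]] [-0.07   0.794  0.771]
mirror_plate [([239.0, 251.8], 0.77)]
lug_top [([241.6, 237.6], 0.62)]
ball_cone [([242.5, 262.0], 0.65)]
ball_groove [([256.9, 246.2], 0.81), ([242.7, 263.6], 0.19)]
ball_flat [([227.4, 250.4], 0.73)]
stage [([304.8, 207.0], 0.57), ([241.6, 235.5], 0.34)]
land_home [([324.5, 193.5], 0.64)]
flat_home [([301.4, 187.9], 0.92), ([245.0, 233.8], 0.17)]
filter_case []
hex_key [([188.5, 232.0], 0.52)]
tape_roll [([342.7, 175.6], 0.61)]
post_holder [([319.2, 196.2], 0.26)]
top [[431.1, 0.0, 255.0], [0.0, 431.1, 193.5], [0.0, 0.0, 1.0]] [ 0.38  -0.206  1.417]
mirror_plate [([193.9, 215.1], 0.6), ([351.6, 242.8], 0.26)]
lug_top [([191.2, 218.3], 0.6)]
ball_cone [([183.1, 225.2], 0.91)]
ball_groove [([206.6, 222.6], 0.8), ([192.1, 162.8], 0.66)]
ball_flat [([191.9, 206.6], 0.92), ([162.0, 162.4], 0.7)]
stage [([282.1, 228.4], 0.86), ([190.6, 218.5], 0.19)]
land_home [([290.5, 245.9], 0.85), ([283.3, 228.4], 0.32)]
flat_home [([284.2, 227.2], 0.62)]
filter_case [([183.1, 222.9], 0.46)]
hex_key [([190.3, 163.8], 0.55)]
tape_roll [([353.3, 246.4], 0.91)]
post_holder []
{'t': 1.3, 'q': array([-1.32940136e+00,  1.30388729e-01,  1.48817584e+00,  2.42193398e-06,
        1.52299156e+00, -8.53932798e-02]), 'dq': array([-0.00059576,  0.00122887, -0.00041886, -0.00060848,  0.00125049,
       -0.00243227]), 'joint_torque': array([ 5.57854837e-04, -5.59766901e+01, -4.92048311e+01,  7.67389988e-02,
        2.26829667e-02,  7.17688010e-06]), 'tool_pos': array([ 0.19263236, -0.56825754,  0.21865524]), 'orientation': array([3.09971360e+00, 5.11030689e-01, 8.25955542e-06]), 'force': array([-0.48225515,  0.50333868,  0.12401075]), 'wrist_torque': array([-0.03043508,  0.0061845 ,  0.0191737 ]), 'gripper_force': 0.0, 'opening': 0.09320806749552435} 0.0188
```

```bash
python3 -c "
import cv2
a=cv2.imread('pics/scene0.png')[150:300,160:380];cv2.imwrite('pics/s1.png',cv2.resize(a,None,fx=3.6,fy=3.6,interpolation=cv2.INTER_CUBIC))
a=cv2.imread('pics/top0.png')[130:290,150:380];cv2.imwrite('pics/t1.png',cv2.resize(a,None,fx=3.45,fy=3.45,interpolation=cv2.INTER_CUBIC))"
```

```text
(no output)
```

View pics/s1.png

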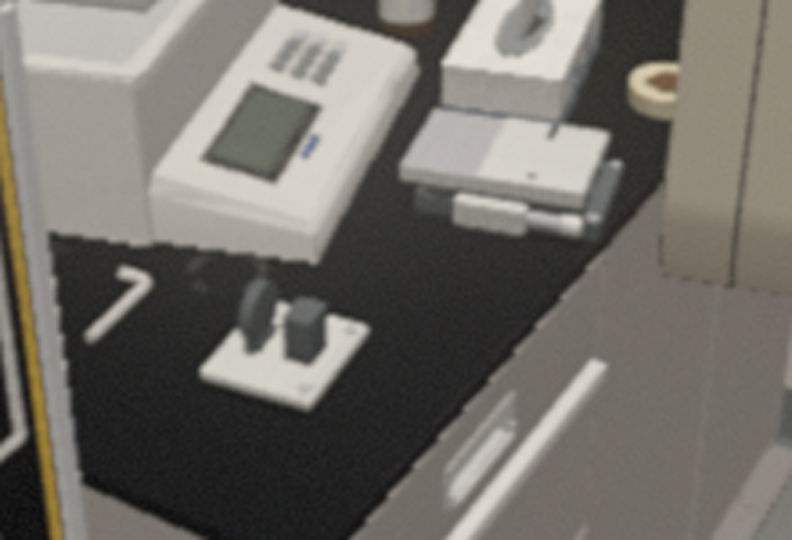

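View pics/t1.png

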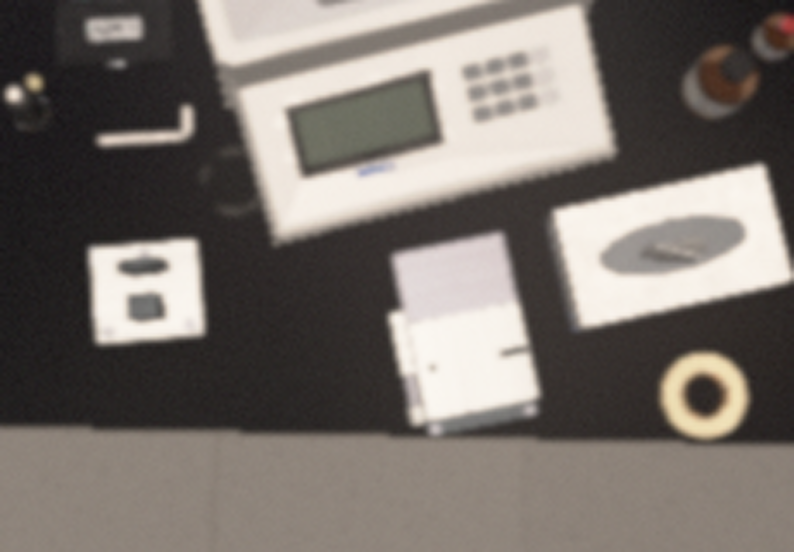

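The pictures show the plate at top (192,215), mirror at +x, and the stage at (284,228) with the low deck at +x. The cone dot at about (275,236) and the groove mark at about (299,232) also show. I'll crop closer to measure the corners.

```bash
python3 -c "
import cv2,numpy as np
i=cv2.imread('pics/top0.png')
a=cv2.resize(i[193:257,258:308],None,fx=8,fy=9.2,interpolation=cv2.INTER_LANCZOS4)
a=cv2.resize(i[193:259,258:308],(400,528),interpolation=cv2.INTER_LANCZOS4)
b=cv2.resize(i[193:259,168:218],(400,528),interpolation=cv2.INTER_LANCZOS4)
c=np.hstack([b,a])
c=(255*(c/255.)**2).astype(np.uint8)
for k in range(0,528,80): c[k,::4]=(0,255,0)
for k in range(0,800,80): c[::4,k]=(0,255,0)
cv2.imwrite('pics/c.png',c)"
```

```text
(no output)
```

View pics/c.png

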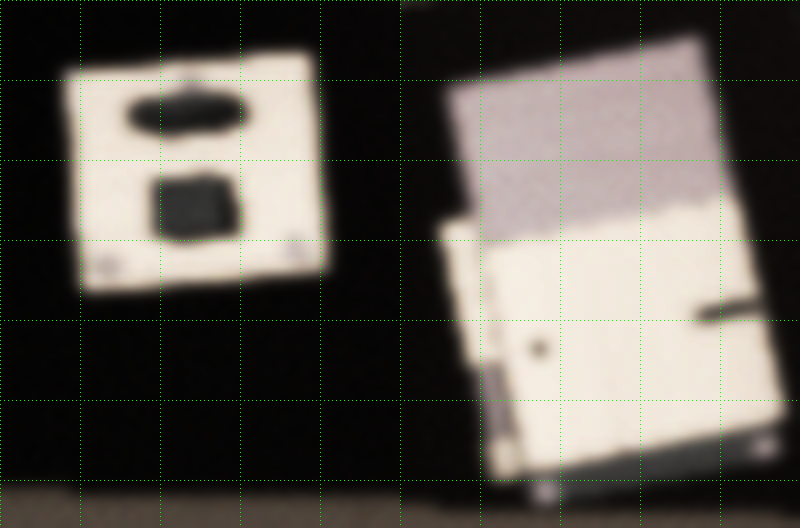

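```bash
cat > m.py <<'E'
from plant import eyes
import numpy as np
from scipy.optimize import least_squares
k=eyes.calibration("top");K,R,t=k["K"],k["R"],k["t"]
def proj(P): c=P@R.T+t; c=c@K.T; return c[:,:2]/c[:,2:]
def fit(L,C,off,w):
    px=(np.array(C,float)+.5)/8-.5+np.array(off); L=np.array(L)/1e3; w=np.array(w,float)[:,None]
    def W(p):
        c,s=np.cos(p[2]),np.sin(p[2]); return np.c_[L[:,0]*c-L[:,1]*s+p[0],L[:,0]*s+L[:,1]*c+p[1],L[:,2]]
    r=least_squares(lambda p:((proj(W(p))-px)*w).ravel(),[.35,-.2,.1])
    print(np.round(r.x,4),"deg",np.degrees(r.x[2]).round(2),"resid px",((proj(W(r.x))-px)).round(2).tolist()); return r.x
p=fit([(48,50,17),(48,-50,17),(-42,-50,17),(-42,50,17)],[(67,72),(311,52),(327,269),(82,292)],(168,193),[1]*4)
# lug top: 
q=np.array([[p[0]-.014*np.cos(p[2]),p[1]-.014*np.sin(p[2]),.057]]);print("lug",q.round(4),"px",proj(q).round(1))
O=[(78,52,43.06),(78,-52,43.06),(-78,-52,45),(-78,52,45),(-32,38,45),(-32,-26,45)]
C=[(448,90),(702,36),(785,415),(525,473),(539,348),(696,317)]
fit(O,C,(258-50,193),[1]*6)
fit(O,C,(258-50,193),[1]*4+[0]*2)
# lug top seen by both cameras
k2=eyes.calibration("scene")
c=(k2["R"]@q[0]+k2["t"]);c=k2["K"]@c;print("lug in scene",c[:2]/c[2])
E
python3 m.py
```

```text
[ 0.5061 -0.0233  0.1136] deg 6.51 resid px [[-0.07, -0.0], [0.07, -0.18], [0.14, 0.14], [-0.14, 0.03]]
lug [[ 0.4922 -0.0249  0.057 ]] px [[190.9 218. ]]
[ 0.4816 -0.3214  0.2253] deg 12.91 resid px [[-0.07, -0.38], [-0.22, 0.0], [-0.02, 0.39], [0.38, -0.22], [-0.06, 0.18], [-0.0, 0.01]]
[ 0.4815 -0.3213  0.2256] deg 12.92 resid px [[-0.09, -0.32], [-0.25, 0.05], [-0.03, 0.43], [0.37, -0.16], [-0.07, 0.23], [-0.01, 0.06]]
lug in scene [245.05000482 234.94956639]
```

apply_moves --steps '[0,0,0,0,0,0.68,65,0,0,0,0,0,0.68,65,0,0,0,0,0,0.68,65,0.664,-0.936,0,0,0,0,65,0.664,-0.936,0,0,0,0,65,0.664,-0.936,0,0,0,0,65,0.664,-0.936,0,0,0,0,65,0.664,-0.936,0,0,0,0,65,0.664,-0.936,0,0,0,0,65,0.664,-0.936,0,0,0,0,65,0.664,-0.936,0,0,0,0,65,0.664,-0.936,0,0,0,0,65]'

```text
t: 2.3
tool_pos: [0.3427, -0.2954, 0.2189]
orientation: [3.136, 0.177, 0.001]
force: [0.7, -1.1, 0.2]
opening: 0.0604
gripper_force: 0.0
```

apply_moves --steps '[0.664,-0.936,0,0,0,0,65,0.664,-0.936,0,0,0,0,65,0.664,-0.936,0,0,0,0,65,0.664,-0.936,0,0,0,0,65,0.664,-0.936,0,0,0,0,65,0.664,-0.936,0,0,0,0,65,0.664,-0.936,0,0,0,0,65,0.664,-0.936,0,0,0,0,65,0.664,-0.936,0,0,0,0,65,0,0,0,0,0,0,65,0,0,0,0,0,0,65]'

```text
t: 3.22
tool_pos: [0.4921, -0.024, 0.2185]
orientation: [-3.136, -0.183, 0.001]
force: [-0.2, -0.8, 0.3]
opening: 0.0602
gripper_force: 0.0
```

apply_moves --steps '[0,0,0.9,0,0,0,65,0,0,0.9,0,0,0,65,0,0,0.9,0,0,0,65,0,0,0.9,0,0,0,65,0,0,0.9,0,0,0,65,0,0,0.9,0,0,0,65,0,0,0.9,0,0,0,65,0,0,0.1,0,0,0,65,0,0,0,0,0,0,65,0,0,0,0,0,0,65]'

```text
t: 4.05
tool_pos: [0.4923, -0.0264, 0.0279]
orientation: [3.136, 0.176, 0.001]
force: [0.8, 0.4, 0.2]
opening: 0.06
gripper_force: 0.0
```

apply_moves --steps '[0,0,0,0,0,0,40,0,0,0,0,0,0,40,0,0,0,0,0,0,40,0,0,0,0,0,0,0,0,0,0,0,0,0,0,0,0,0,0,0,0,0,0,0,0,0,0,0,0,0,0,0,0,0,0,0,0,0,0,0,0,0,0]' --grip_force 30

```text
t: 4.8
tool_pos: [0.4923, -0.0255, 0.0272]
orientation: [3.137, 0.178, 0.001]
force: [-0.5, 1.1, 4.8]
opening: 0.03
gripper_force: 30.0
```

```bash
cat > st.py <<'E'
from plant import robot
import numpy as np
from scipy.spatial.transform import Rotation as Ro
F=[];T=[]
s=robot.read_state(); 
R=Ro.from_rotvec(s["orientation"]).as_matrix()
print("t",s["t"],"pos",s["tool_pos"].round(5),"yaw",np.degrees(np.arctan2(R[1,0],R[0,0])).round(2),"tilt",(R[:2,2]*57.3).round(2),"F",s["force"].round(2),"M",s["wrist_torque"].round(3),"op",round(s["opening"],4),"gf",s["gripper_force"])
E
python3 st.py
```

```text
t 4.8 pos [ 0.49226 -0.02548  0.02717] yaw 6.49 tilt [ 0.05 -0.  ] F [-0.51  1.11  4.85] M [ 0.241  0.21  -0.059] op 0.03 gf 29.955657720565796
```

apply_moves --steps '[0,0,-0.2,0,0,0,0,0,0,-0.5,0,0,0,0,0,0,-0.7,0,0,0,0,0,0,-0.7,0,0,0,0,0,0,-0.7,0,0,0,0,0,0,-0.7,0,0,0,0,0,0,-0.5,0,0,0,0,0,0,-0.2,0,0,0,0,0,0,0,0,0,0,0,0,0,0,0,0,0,0,0,0,0,0,0,0,0]'

```text
t: 5.72
tool_pos: [0.4906, -0.0254, 0.1508]
orientation: [-3.136, -0.178, 0.005]
force: [0.6, -0.3, -4.6]
opening: 0.0296
gripper_force: 30.0
```

```bash
python3 st.py; python3 - <<'E'
from plant import eyes
import cv2
for c in("top","scene"):
    im=eyes.read_camera(c); cv2.imwrite(f"pics/{c}2.png",cv2.cvtColor(im,cv2.COLOR_RGB2BGR))
E
python3 -c "
import cv2
a=cv2.imread('pics/scene2.png')[150:300,160:380];cv2.imwrite('pics/s3.png',cv2.resize(a,None,fx=3.6,fy=3.6,interpolation=cv2.INTER_CUBIC))"
```

```text
t 5.7167 pos [ 0.49065 -0.02538  0.15081] yaw 6.48 tilt [-0.17  0.02] F [ 0.57 -0.28 -4.64] M [ 0.058  0.025 -0.019] op 0.0296 gf 29.956018030643463
```

View pics/s3.png

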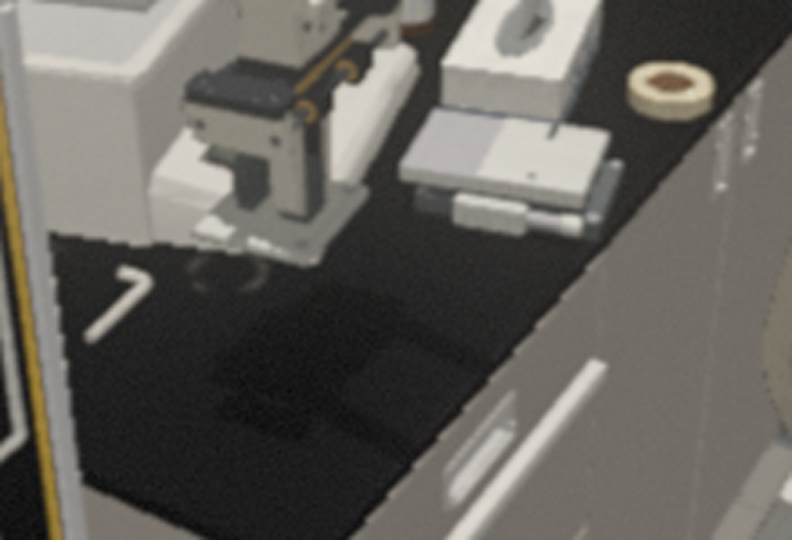

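apply_moves --steps '[-0.1,0.45,0,0,0,0,0,-0.2,0.9,0,0,0,0,0,-0.2,0.9,0,0,0,0,0,-0.2,0.9,0,0,0,0,0,-0.2,0.9,0,0,0,0,0,-0.2,0.9,0,0,0,0,0,-0.2,0.9,0,0,0,0,0,-0.2,0.9,0,0,0,0,0,-0.2,0.9,0,0,0,0,0,-0.2,0.9,0,0,0,0,0,-0.2,0.9,0,0,0,0,0,-0.04,0.4,0,0,0,0,0]'

```text
t: 6.82
tool_pos: [0.46, -0.3293, 0.1515]
orientation: [3.137, 0.175, -0.003]
force: [0.8, -0.8, -4.6]
opening: 0.0297
gripper_force: 30.0
```

apply_moves --steps '[0,0,0,0,0,-0.3,0,0,0,0,0,0,-0.47,0,0,0,0,0,0,-0.3,0,0,0,0,0,0,0,0,0,0,0,0,0,0,0,0,0,0,0,0,0,0]'

```text
t: 7.32
tool_pos: [0.4613, -0.326, 0.1521]
orientation: [-3.121, -0.352, 0.001]
force: [-0.1, 0.6, -2.6]
opening: 0.0298
gripper_force: 30.0
```

```bash
python3 st.py
```

```text
t 7.3167 pos [ 0.46132 -0.32596  0.15211] yaw 12.86 tilt [-0.03  0.04] F [-0.08  0.56 -2.57] M [-0.055  0.088 -0.051] op 0.0298 gf 29.95604306459427
```

apply_moves --steps '[0,0,0.3,0,0,0,0,0,0,0.6,0,0,0,0,0,0,0.6,0,0,0,0,0,0,0.5,0,0,0,0,0,0,0.3,0,0,0,0,0,0,0.1,0,0,0,0,0,0,0,0,0,0,0,0,0,0,0,0,0,0,0,0,0,0,0,0,0]'

```text
t: 8.07
tool_pos: [0.4621, -0.327, 0.0819]
orientation: [3.12, 0.353, 0.002]
force: [-0.3, -0.2, -4.7]
opening: 0.0304
gripper_force: 30.0
```

```bash
cat >> st.py <<'E'
d=s["tool_pos"][:2]-np.array([.46795,-.3245]); a=np.radians(12.9)
print("along %.2f left %.2f mm z %.2f"%(1e3*(d[0]*np.cos(a)+d[1]*np.sin(a)),1e3*(-d[0]*np.sin(a)+d[1]*np.cos(a)),1e3*s["tool_pos"][2]))
E
python3 st.py; python3 - <<'E'
from plant import eyes
import cv2,numpy as np
o=[]
for c,(r,k) in {"scene":(165,255),"top":(190,240)}.items():
    im=cv2.cvtColor(eyes.read_camera(c),cv2.COLOR_RGB2BGR)
    o.append(cv2.resize(im[r:r+66,k:k+100],(790,290) if 0 else (780,290),interpolation=cv2.INTER_CUBIC))
cv2.imwrite("pics/v4.png",np.vstack(o))
E
```

```text
t 8.0667 pos [ 0.46214 -0.32701  0.08189] yaw 12.9 tilt [ 0.09 -0.08] F [-0.34 -0.15 -4.72] M [-0.032  0.05  -0.042] op 0.0304 gf 29.9559223651886
along -6.23 left -1.15 mm z 81.89
```

View pics/v4.png

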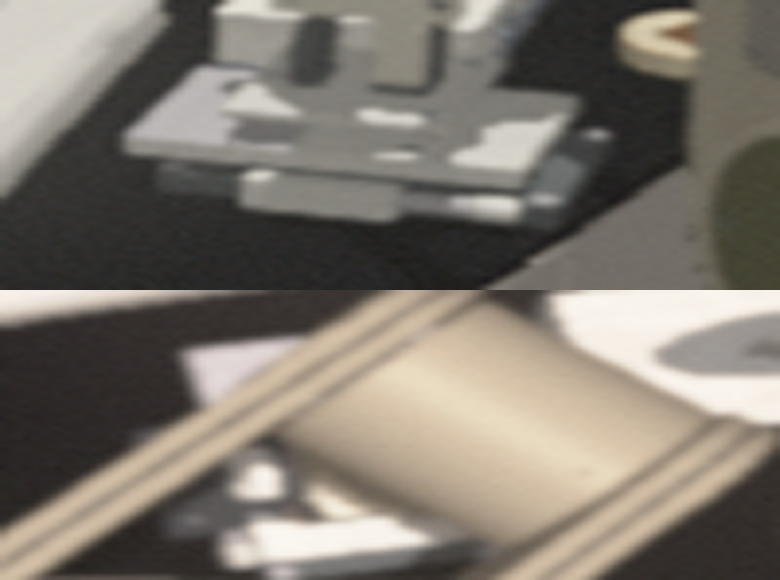

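```bash
cat > av.py <<'E'
from plant import robot, eyes
import numpy as np, sys
from scipy.spatial.transform import Rotation as Ro
P=[];F=[];M=[];Y=[]
for i in range(int(sys.argv[1]) if len(sys.argv)>1 else 6):
    s=robot.read_state(); P.append(s["tool_pos"]);F.append(s["force"]);M.append(s["wrist_torque"])
    R=Ro.from_rotvec(s["orientation"]).as_matrix(); Y.append([np.degrees(np.arctan2(R[1,0],R[0,0])),*(R[:2,2]*57.3)])
    eyes.read_camera("top")
P,F,M,Y=map(np.array,(P,F,M,Y)); m=P.mean(0)
d=m[:2]-np.array([.46795,-.3245]); a=np.radians(12.9); u=np.array([np.cos(a),np.sin(a)]); v=np.array([-u[1],u[0]])
f=F.mean(0)
print("t",s["t"],"std mm",(P.std(0)*1e3).round(2),"yaw,tilt",Y.mean(0).round(2),"Fstd",F.std(0).round(2))
print("along %.2f left %.2f z %.2f | F along %.2f left %.2f up %.2f M"%(1e3*d@u,1e3*d@v,1e3*m[2],f[:2]@u,f[:2]@v,f[2]),M.mean(0).round(3))
E
python3 av.py 8
```

```text
t 8.5167 std mm [0.23 0.2  0.38] yaw,tilt [12.9   0.05 -0.04] Fstd [0.48 0.6  0.48]
along -6.56 left -0.74 z 81.27 | F along -0.06 left -0.03 up -4.14 M [-0.014  0.056  0.006]
```

apply_moves --steps '[0,-0.025,0.1,0,0,0,0,0,0,0.1,0,0,0,0,0,0,0.04,0,0,0,0,0,0,0,0,0,0,0,0,0,0,0,0,0,0]'

```text
t: 8.98
tool_pos: [0.4611, -0.3255, 0.0731]
orientation: [-3.121, -0.353, 0.001]
force: [0.1, 0.2, -3.9]
opening: 0.0301
gripper_force: 30.0
```

```bash
python3 av.py 5
```

```text
t 9.1833 std mm [0.09 0.09 0.16] yaw,tilt [12.9 -0.   0. ] Fstd [0.29 0.41 0.25]
along -6.82 left 0.36 z 73.39 | F along -0.18 left -0.11 up -4.13 M [-0.013  0.068 -0.014]
```

apply_moves --steps '[0,0,0.02,0,0,0,0,0,0,0,0,0,0,0,0,0,0.01,0,0,0,0,0,0,0,0,0,0,0]'

```text
t: 9.57
tool_pos: [0.4612, -0.3257, 0.0725]
orientation: [-3.122, -0.353, 0.0]
force: [0.3, 0.5, -3.2]
opening: 0.0298
gripper_force: 30.0
```

```bash
python3 av.py 5
```

```text
t 9.7667 std mm [0.01 0.01 0.02] yaw,tilt [12.9 -0.   0. ] Fstd [0.57 0.38 0.47]
along -6.83 left 0.37 z 72.51 | F along 0.33 left -0.02 up -3.57 M [-0.012  0.074  0.011]
```

apply_moves --steps '[0,0,0.01,0,0,0,0,0,0,0,0,0,0,0,0,0,0,0,0,0,0]'

```text
t: 10.07
tool_pos: [0.4613, -0.3257, 0.0723]
orientation: [3.122, 0.353, 0.0]
force: [-0.2, 0.0, -3.5]
opening: 0.03
gripper_force: 30.0
```

```bash
python3 av.py 5
```

```text
t 10.2667 std mm [0.01 0.02 0.01] yaw,tilt [ 1.29e+01  1.00e-02 -1.00e-02] Fstd [0.41 0.59 0.7 ]
along -6.76 left 0.30 z 72.35 | F along -0.36 left 0.19 up -2.50 M [-0.007  0.124 -0.013]
```

apply_moves --steps '[0,0,0.01,0,0,0,0,0.02,0,0,0,0,0,0,0.02,0,0,0,0,0,0,0.02,0,0,0,0,0,0,0,0,0,0,0,0,0]'

```text
t: 10.73
tool_pos: [0.4633, -0.3254, 0.0722]
orientation: [3.121, 0.353, 0.001]
force: [0.5, -0.3, -0.5]
opening: 0.0295
gripper_force: 30.0
```

```bash
python3 av.py 4
```

```text
t 10.8833 std mm [0.01 0.01 0.01] yaw,tilt [12.91  0.03 -0.02] Fstd [0.43 0.14 0.31]
along -4.73 left 0.13 z 72.19 | F along 0.36 left -0.19 up -0.23 M [-0.049  0.099  0.012]
```

apply_moves --steps '[0.02,0,0,0,0,0,0,0.02,0,0,0,0,0,0,0,0,0,0,0,0,0,0,0,0,0,0,0,0]'

```text
t: 11.27
tool_pos: [0.4644, -0.325, 0.0721]
orientation: [3.122, 0.353, 0.001]
force: [-0.0, -0.7, -0.2]
opening: 0.0299
gripper_force: 30.0
```

```bash
python3 av.py 4
```

```text
t 11.4167 std mm [0.02 0.01 0.01] yaw,tilt [12.91  0.03 -0.  ] Fstd [0.74 0.25 0.55]
along -3.57 left 0.31 z 72.06 | F along 0.62 left -0.51 up 0.64 M [-0.024 -0.001  0.006]
```

apply_moves --steps '[0.02,0,0,0,0,0,0,0.02,0,0,0,0,0,0,0,0,0,0,0,0,0,0,0,0,0,0,0,0]'

```text
t: 11.8
tool_pos: [0.4654, -0.3246, 0.0718]
orientation: [-3.122, -0.353, -0.0]
force: [1.9, -0.4, -0.5]
opening: 0.0297
gripper_force: 30.0
```

```bash
python3 av.py 4
```

```text
t 11.95 std mm [0.01 0.02 0.02] yaw,tilt [1.291e+01 1.000e-02 1.000e-02] Fstd [0.27 0.33 0.23]
along -2.48 left 0.43 z 71.86 | F along 1.38 left -0.39 up -0.43 M [ 0.03  -0.172 -0.003]
```

apply_moves --steps '[0.02,0,0.01,0,0,0,0,0.02,0,0.01,0,0,0,0,0,0,0,0,0,0,0,0,0,0,0,0,0,0]'

```text
t: 12.33
tool_pos: [0.4667, -0.3244, 0.0713]
orientation: [-3.122, -0.353, -0.001]
force: [2.3, 0.8, -1.4]
opening: 0.0299
gripper_force: 30.0
```

```bash
python3 av.py 4
```

```text
t 12.4833 std mm [0.02 0.01 0.01] yaw,tilt [1.29e+01 2.00e-02 1.00e-02] Fstd [0.4  0.32 0.22]
along -1.21 left 0.42 z 71.27 | F along 2.54 left 0.50 up -1.25 M [ 0.129 -0.385 -0.049]
```

apply_moves --steps '[0.02,0,0.02,0,0,0,0,0,0,0,0,0,0,0,0,0,0,0,0,0,0]'

```text
t: 12.78
tool_pos: [0.4673, -0.3243, 0.0708]
orientation: [3.122, 0.353, 0.001]
force: [3.5, 0.9, 0.3]
opening: 0.0299
gripper_force: 30.0
```

```bash
python3 av.py 4
```

```text
t 12.9333 std mm [0.02 0.01 0.01] yaw,tilt [12.9   0.02  0.  ] Fstd [0.15 0.22 0.73]
along -0.59 left 0.37 z 70.79 | F along 3.68 left 0.44 up -0.45 M [ 0.282 -0.59  -0.109]
```

apply_moves --steps '[0.015,-0.003,0.01,0,0,0,0,0,0,0,0,0,0,0,0,0,0,0,0,0,0]'

```text
t: 13.23
tool_pos: [0.4676, -0.3242, 0.0706]
orientation: [3.122, 0.353, 0.0]
force: [2.6, 0.8, 0.9]
opening: 0.03
gripper_force: 30.0
```

```bash
python3 av.py 4
```

```text
t 13.3833 std mm [0.01 0.01 0.01] yaw,tilt [ 1.29e+01  1.00e-02 -0.00e+00] Fstd [0.07 0.16 0.54]
along -0.31 left 0.39 z 70.56 | F along 2.73 left 0.47 up 0.86 M [ 0.361 -0.489 -0.098]
```

apply_moves --steps '[0.01,-0.004,0,0,0,0.03,0,0,0,0,0,0,0,0,0,0,0,0,0,0,0]'

```text
t: 13.68
tool_pos: [0.4677, -0.3241, 0.0705]
orientation: [3.122, 0.348, -0.0]
force: [1.5, 0.2, 1.2]
opening: 0.03
gripper_force: 30.0
```

```bash
python3 av.py 4
```

```text
t 13.8333 std mm [0.   0.   0.01] yaw,tilt [ 1.272e+01 -1.000e-02 -1.000e-02] Fstd [0.42 0.41 0.34]
along -0.18 left 0.48 z 70.44 | F along 1.66 left 0.03 up 1.50 M [ 0.174 -0.285 -0.033]
```

apply_moves --steps '[0.009,0,0,0,0,0.01,0,0,0,0,0,0,0,0,0,0,0,0,0,0,0]'

```text
t: 14.13
tool_pos: [0.4678, -0.324, 0.0704]
orientation: [3.122, 0.346, -0.001]
force: [-0.2, -0.0, 1.6]
opening: 0.03
gripper_force: 30.0
```

```bash
python3 av.py 4
```

```text
t 14.2833 std mm [0.01 0.01 0.01] yaw,tilt [12.66 -0.02 -0.  ] Fstd [0.5  0.3  0.26]
along 0.01 left 0.52 z 70.39 | F along 0.24 left -0.48 up 1.14 M [-0.035 -0.012 -0.034]
```

apply_moves --steps '[0,0,0.008,0,0,0,0,0,0,0.007,0,0,0,0,0,0,0,0,0,0,0,0,0,0,0,0,0,0]'

```text
t: 14.67
tool_pos: [0.4679, -0.324, 0.0703]
orientation: [3.122, 0.346, -0.0]
force: [-1.9, -0.1, 5.3]
opening: 0.0298
gripper_force: 30.0
```

```bash
python3 av.py 4
```

```text
t 14.8167 std mm [0.01 0.   0.01] yaw,tilt [ 1.266e+01 -1.000e-02 -1.000e-02] Fstd [0.29 0.3  0.29]
along 0.11 left 0.48 z 70.29 | F along -1.78 left 0.44 up 4.88 M [ 0.144  0.36  -0.036]
```

apply_moves --steps '[-0.006,0,0.01,0,0,0,0,-0.004,0,0.01,0,0,0,0,0,0,0,0,0,0,0,0,0,0,0,0,0,0]'

```text
t: 15.2
tool_pos: [0.468, -0.3241, 0.0702]
orientation: [3.122, 0.346, 0.001]
force: [-2.7, 1.7, 8.4]
opening: 0.0299
gripper_force: 30.0
```

```bash
python3 av.py 5
```

```text
t 15.4 std mm [0.01 0.01 0.02] yaw,tilt [ 1.266e+01  3.000e-02 -1.000e-02] Fstd [0.3  0.38 0.41]
along 0.11 left 0.43 z 70.22 | F along -2.32 left 1.81 up 8.89 M [ 0.483  0.491 -0.023]
```

apply_moves --steps '[-0.01,-0.008,0.004,0,0,0,0,0,0,0.004,0,0,0,0,0,0,0,0,0,0,0,0,0,0,0,0,0,0]'

```text
t: 15.78
tool_pos: [0.4679, -0.3241, 0.0702]
orientation: [3.122, 0.346, 0.002]
force: [-1.2, 0.9, 8.6]
opening: 0.0298
gripper_force: 30.0
```

```bash
python3 av.py 6
```

```text
t 16.0333 std mm [0.01 0.01 0.02] yaw,tilt [12.67  0.06 -0.03] Fstd [0.59 0.38 0.31]
along 0.09 left 0.44 z 70.23 | F along -1.10 left 2.06 up 9.08 M [ 0.471  0.322 -0.038]
```

apply_moves --steps '[-0.005,-0.012,0.005,0,0,0,0,0,0,0.004,0,0,0,0,0,0,0,0,0,0,0,0,0,0,0,0,0,0]'

```text
t: 16.42
tool_pos: [0.4679, -0.324, 0.0702]
orientation: [3.121, 0.346, 0.002]
force: [-1.0, -0.0, 9.5]
opening: 0.03
gripper_force: 30.0
```

```bash
python3 av.py 6
```

```text
t 16.6667 std mm [0.01 0.01 0.01] yaw,tilt [12.67  0.09 -0.07] Fstd [0.38 0.23 0.34]
along 0.09 left 0.47 z 70.23 | F along -0.83 left 0.43 up 9.50 M [ 0.363  0.29  -0.011]
```

apply_moves --steps '[-0.003,-0.003,0.005,0,0,0,0,0,0,0.005,0,0,0,0,0,0,0,0,0,0,0,0,0,0,0,0,0,0,0,0,0,0,0,0,0]'

```text
t: 17.13
tool_pos: [0.4679, -0.324, 0.0702]
orientation: [3.121, 0.346, 0.003]
force: [-0.9, 0.5, 12.3]
opening: 0.0301
gripper_force: 30.0
```

```bash
python3 av.py 6
```

```text
t 17.3833 std mm [0.01 0.02 0.01] yaw,tilt [12.66  0.11 -0.08] Fstd [0.52 0.37 0.47]
along 0.10 left 0.47 z 70.20 | F along -1.23 left 1.08 up 11.37 M [ 0.46   0.376 -0.045]
```

apply_moves --steps '[0.008,0.006,-0.015,0,0,0,0,0.008,0.006,-0.015,0,0,0,0,0.008,0.006,-0.015,0,0,0,0,0,0,-0.008,0,0,0,0,0,0,0,0,0,0,0,0,0,0,0,0,0,0]'

```text
t: 17.93
tool_pos: [0.4679, -0.324, 0.0703]
orientation: [3.122, 0.346, 0.0]
force: [-0.7, -1.5, 4.2]
opening: 0.0299
gripper_force: 30.0
```

```bash
python3 av.py 4
```

```text
t 18.0833 std mm [0.02 0.02 0.02] yaw,tilt [ 1.266e+01  1.000e-02 -2.000e-02] Fstd [0.61 0.3  0.24]
along 0.11 left 0.51 z 70.30 | F along -1.28 left -0.92 up 4.56 M [-0.094  0.197 -0.04 ]
```

apply_moves --steps '[-0.005,0.005,-0.01,0,0,0,0,0,0,-0.01,0,0,0,0,0,0,0,0,0,0,0,0,0,0,0,0,0,0]'

```text
t: 18.47
tool_pos: [0.4678, -0.3238, 0.0704]
orientation: [-3.122, -0.347, -0.0]
force: [2.5, -2.2, -0.1]
opening: 0.0295
gripper_force: 30.0
```

```bash
python3 av.py 4
```

```text
t 18.6167 std mm [0.01 0.   0.03] yaw,tilt [ 1.267e+01 -0.000e+00  1.000e-02] Fstd [0.37 0.68 0.27]
along -0.01 left 0.70 z 70.46 | F along 1.82 left -1.96 up -0.46 M [-0.317 -0.343 -0.046]
```

apply_moves --steps '[0.008,0.014,0.004,0,0,0,0,0,0,0,0,0,0,0,0,0,0,0,0,0,0]'

```text
t: 18.92
tool_pos: [0.4679, -0.324, 0.0704]
orientation: [-3.122, -0.347, 0.001]
force: [1.2, 0.5, -0.7]
opening: 0.0296
gripper_force: 30.0
```

```bash
python3 av.py 4
```

```text
t 19.0667 std mm [0.   0.01 0.01] yaw,tilt [12.67 -0.03  0.04] Fstd [0.16 0.45 0.4 ]
along 0.03 left 0.53 z 70.41 | F along 1.09 left 0.35 up -0.46 M [ 0.152 -0.06  -0.034]
```

apply_moves --steps '[0.003,0,0.012,0,0,0,0,0,0,0,0,0,0,0,0,0,0,0,0,0,0]'

```text
t: 19.37
tool_pos: [0.468, -0.3241, 0.0703]
orientation: [-3.122, -0.346, 0.001]
force: [-1.6, 2.5, 1.8]
opening: 0.0298
gripper_force: 30.0
```

```bash
python3 av.py 4
```

```text
t 19.5167 std mm [0.02 0.01 0.01] yaw,tilt [12.67 -0.02  0.02] Fstd [0.24 0.24 0.73]
along 0.13 left 0.37 z 70.33 | F along -1.35 left 3.13 up 2.87 M [ 0.554  0.393 -0.042]
```

apply_moves --steps '[-0.005,-0.012,0,0,0,0,0,0,0,0,0,0,0,0,0,0,0,0,0,0,0]'

```text
t: 19.82
tool_pos: [0.468, -0.3241, 0.0703]
orientation: [3.122, 0.346, 0.0]
force: [-1.6, 1.9, 2.3]
opening: 0.03
gripper_force: 30.0
```

```bash
python3 av.py 4
```

```text
t 19.9667 std mm [0.01 0.02 0.02] yaw,tilt [ 1.266e+01  1.000e-02 -1.000e-02] Fstd [0.29 0.58 0.59]
along 0.13 left 0.39 z 70.35 | F along -1.15 left 1.83 up 3.00 M [ 0.35   0.306 -0.029]
```

apply_moves --steps '[-0.005,-0.012,0,0,0,0,0,0,0,0,0,0,0,0,0,0,0,0,0,0,0]'

```text
t: 20.27
tool_pos: [0.4679, -0.324, 0.0704]
orientation: [3.122, 0.346, 0.001]
force: [0.3, -0.8, 2.3]
opening: 0.0295
gripper_force: 30.0
```

```bash
python3 av.py 4
```

```text
t 20.4167 std mm [0.01 0.   0.02] yaw,tilt [12.66  0.03 -0.03] Fstd [0.38 0.48 0.76]
along 0.10 left 0.53 z 70.39 | F along 0.33 left -1.26 up 1.13 M [-0.179 -0.025 -0.05 ]
```

apply_moves --steps '[0,0.004,0,0,0,0,0,0,0,0,0,0,0,0,0,0,0,0,0,0,0,0,0,0,0,0,0,40,0,0,0,0,0,0,50,0,0,0,0,0,0,65,0,0,0,0,0,0,65,0,0,0,0,0,0,65,0,0,0,0,0,0,65]' --grip_force 5

```text
t: 21.22
tool_pos: [0.4677, -0.3237, 0.0702]
orientation: [-3.122, -0.347, 0.0]
force: [0.0, 0.0, 0.7]
opening: 0.0603
gripper_force: 0.0
```

```bash
python3 av.py 4
```

```text
t 21.3667 std mm [0.02 0.03 0.03] yaw,tilt [ 1.266e+01 -1.000e-02  1.000e-02] Fstd [0.63 0.44 0.43]
along -0.05 left 0.83 z 70.23 | F along -0.15 left -0.19 up 0.31 M [-0.001  0.005  0.001]
```

apply_moves --steps '[0,0,-0.2,0,0,0,65,0,0,-0.5,0,0,0,65,0,0,-0.9,0,0,0,65,0,0,-0.9,0,0,0,65,0,0,-0.9,0,0,0,65,0,0,-0.9,0,0,0,65,0,0,-0.9,0,0,0,65,0,-0.9,0,0,0,0,65,0,-0.9,0,0,0,0,65,0,-0.9,0,0,0,0,65,0,-0.9,0,0,0,0,65,0,-0.9,0,0,0,0,65]'

```text
t: 22.42
tool_pos: [0.4377, -0.191, 0.2268]
orientation: [3.122, 0.346, 0.001]
force: [-0.5, -0.1, 0.5]
opening: 0.0603
gripper_force: 0.0
```

apply_moves --steps '[0,-0.9,0,0,0,0,65,0,-0.9,0,0,0,0,65,0,-0.9,0,0,0,0,65,0,-0.9,0,0,0,0,65,0,-0.9,0,0,0,0,65,0,-0.9,0,0,0,0,65,0,0,0,0,0,0,65,0,0,0,0,0,0,65]'

```text
t: 23.08
tool_pos: [0.4027, -0.0332, 0.2269]
orientation: [3.121, 0.351, 0.002]
force: [0.2, -0.3, -0.3]
opening: 0.0604
gripper_force: 0.0
```

```bash
python3 - <<'E'
from plant import eyes
import cv2,numpy as np
o=[]
for c,(r,k) in {"scene":(165,260),"top":(191,258)}.items():
    im=cv2.cvtColor(eyes.read_camera(c),cv2.COLOR_RGB2BGR); cv2.imwrite(f"pics/{c}5.png",im)
    o.append(cv2.resize(im[r:r+66,k:k+50],(400,528),interpolation=cv2.INTER_CUBIC) if c=="top" else cv2.resize(im[r:r+66,k:k+50],(400,528),interpolation=cv2.INTER_CUBIC))
c=np.hstack(o); c=(255*(c/255.)**1.5).astype(np.uint8)
for k in range(0,528,80): c[k,400::4]=(0,255,0)
for k in range(400,800,80): c[::4,k]=(0,255,0)
cv2.imwrite("pics/v5.png",c)
E
```

```text
(no output)
```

View pics/v5.png

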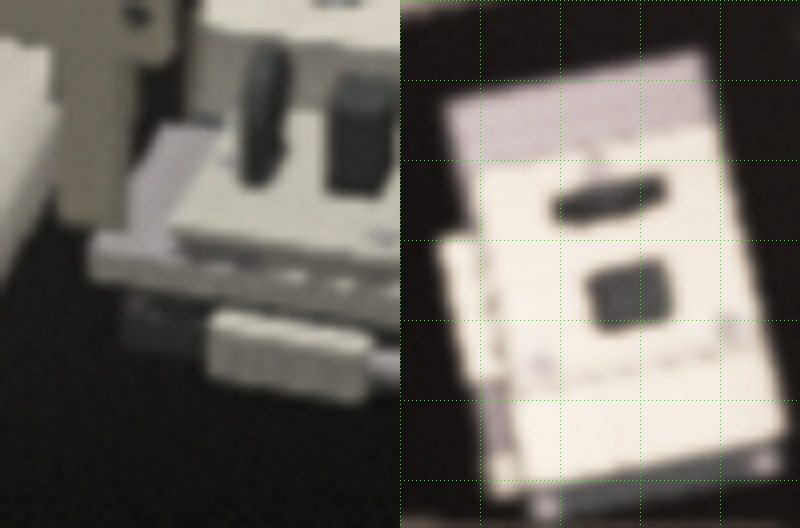

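The view shows the plate level on the carriage. The mirror is over the low deck, the ball marks at (542,366) and (728,328) lie over the cone and groove, and the gripper is clear.

```bash
python3 -c "
from plant import robot; print(robot.close_job())"
```

```text
the job is handed in; nothing more can be done
None
```

The mirror plate is seated on the stage with the mirror over the low side. I bedded it at about 11.4 N (about 15.5 N on the stage with the plate's weight), let go, and handed the job in at about 23 s; no verdict was returned.

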